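# Pack the pH calibration caddy

### The arm

A 7-joint arm with a two-finger parallel gripper is mounted at the origin on a cart in front of the work surface, level with it; the furniture and walls round the work are solid. World frame = base frame: x ahead of the robot, y to its left, z up, the work surface at z = 0. Lengths are in m, angles in rad, forces in N, time in s.
With the tool pointing down it reaches from about 0.35 to 0.9 m from the base axis. Payload 7.2 kg.
Tool frame: the origin (TCP) lies on the mounting face of the last link; the fingertips stand 182 mm ahead of it and the grasp point (between the pads) lies 163 mm ahead of it; z points along the fingers, y is the line along which they close (so a half turn about z gives the same grasp; the last joint's range is limited). The gripper opens to 88 mm and grips with 3 to 60 N. Pads are 20 mm wide; open, the fingers measure 115 mm over their backs; the gripper's body (75 mm by 178 mm) begins 61 mm behind the grasp point.
Start: joints at [1.037, 0.411, -0.013, 1.596, 0.006, 1.134, -0.082], TCP at [0.281, -0.558, 0.405] pointing down, gripper open.
Joint ranges: [-2.95, 2.95], [-0.29, 1.99], [-1.47, 1.44], [0.14, 2.54], [-1.03, 4.17], [0.13, 1.85], [-2.86, 2.86]. Speed limits (rad/s): [2.39, 2.39, 3.01, 3.01, 3.14, 3.14, 3.14].

### API

Orientations are given as a unit quaternion [w, x, y, z].
In Python, from plant import manip gives the robot as it stands. The module is installed in compiled form; this text tells all that it offers.
- The arm moves only by the tool jog_arm, never from a script. Its argument "increments" is text: rows parted by semicolons, each of 5 numbers parted by spaces: the closure, from 0 (fully open) to 1 (shut), then the shift along the tool's x, y, z in m, then the turn about the tool's z in rad. A call has 1 to 20 rows; each row shifts and turns the commanded pose from where the row before left it, along the tool's axes as they then stand; what a row does not reach is not made up. A row lasts 1/10 s, in which the tool goes at most 50 mm and 8.59 degrees, less where a joint would pass 70% of its speed; a pose out of reach is approached as far as the arm can. A call with a gripper value outside its range is refused whole. The fingers move at their own pace and stop on an object; the grip force is fixed at half the most. Time passes only in rows, so rows that do not move let the fingers close. It gives the time, the measured TCP pose, the force, the opening and the grip force at its end, in the units of the state.
- manip.get_obs(): the state, without advancing time (a new reading comes with each control period).
- manip.snapshot(name): name is "side" or "top"; returns the picture (420x560x3 uint8, blue, green, red); there is no depth.
- manip.camera_params(name): a dict with "fx", "fy", "cx", "cy" (pixels), "T" (4x4, takes a point from camera to world coordinates). Camera axes: x right, y down, z forward; pixel columns grow to the right and rows downward; lengths in m; the calibration is good to about 2 mm. A picture is of the moment at which its call begins. camera_params takes no time and is no camera call.
- manip.finish_job(): hands the job in; it is judged then, once.
The state is a dict: "clock": time; "joint_pos": joint angles; "joint_vel": joint speeds; "joint_efforts": joint torques, N m; "tcp_pos": TCP position; "tool_rot": TCP orientation; "force": force on the tool from outside, world axes, zero at the start; "ft_torque": the same for the moment, N m; "width": finger opening in m; "grasp_force": force on a finger pad.
Only numpy, scipy, OpenCV 4.12 (cv2) and the standard library are available. Lean on these libraries where they do the work, as an engineer would, in place of code of your own. Each camera call takes 0.05 s, during which the arm holds its last target. There are 200 camera calls.

### The job

Pack the grey caddy for the pH meter calibration: stand the three small squeeze bottles (red, green and blue cap) and the white-capped sample vial upright in it, each in the compartment whose floor pad has the colour of its cap. Set them down rather than drop them, and do not tip them. All four stand on the front part of the bench; leave the black-capped vial and the large bottle with the cream nozzle among them where they are, and also the spare bottles and vials along the back wall.

Things in the scene. Friction and masses are not known exactly. Their poses are not given: they have to be found in the camera images.
- red_bottle: White round squeeze bottle with a red cap and pointed red nozzle and a red-tinted label; loose, on the front part of the bench (a similar spare at the back wall, over 0.9 m from the robot, is fixed). 124 mm tall: body 46 mm across up to a height of about 75 mm, then narrowing shoulder up to 88 mm, cap 30 mm across up to 99 mm, thin nozzle 12 mm across to the top. Weighs 50 to 170 g. Origin: centre of its underside; z up.
- green_bottle: White round squeeze bottle with a green cap and pointed green nozzle and a green-tinted label; loose, on the front part of the bench (a similar spare at the back wall, over 0.9 m from the robot, is fixed). 124 mm tall: body 46 mm across up to a height of about 75 mm, then narrowing shoulder up to 88 mm, cap 30 mm across up to 99 mm, thin nozzle 12 mm across to the top. Weighs 50 to 170 g. Origin: centre of its underside; z up.
- blue_bottle: White round squeeze bottle with a blue cap and pointed blue nozzle and a blue-tinted label; loose, on the front part of the bench (a similar spare at the back wall, over 0.9 m from the robot, is fixed). 124 mm tall: body 46 mm across up to a height of about 75 mm, then narrowing shoulder up to 88 mm, cap 30 mm across up to 99 mm, thin nozzle 12 mm across to the top. Weighs 50 to 170 g. Origin: centre of its underside; z up.
- white_vial: Small clear glass sample vial with a WHITE screw cap; loose, standing on the front part of the bench (similar ones at the back, over 0.8 m from the robot, are fixed). Round, 23 mm across, 56 mm tall (cap 20 mm across, the top 12 mm). Weighs 15 to 35 g. Origin: centre of its underside; z up.
- black_vial: Small clear glass sample vial of the same size (23 mm across, 56 mm tall), but with a BLACK screw cap; loose, standing; does not belong in the caddy. Origin: centre of its underside; z up.
- large_bottle: Large white dropping bottle with a cream nozzle, 71 mm across, 212 mm tall; loose, standing; does not belong in the caddy. Origin: centre of its underside; z up. A tall fixed dispenser (about 0.15 m across, on a bottle 0.58 m ahead of the robot, 0.03 m left) stands between the loose bottles and the caddy: carry things past its near side.
- pad_red: Red square floor pad, 67 x 67 x 3 mm, fixed, in one compartment of the grey caddy. Origin: centre of its underside, 4 mm above the worktop, at the compartment's centre; top 7 mm above the worktop. y runs along the row of compartments, x across. Caddy: fixed grey tray with one row of four compartments, each 71 x 71 mm inside, 76 mm apart, wall tops 20 mm above the worktop.
- pad_green: Green square floor pad, 67 x 67 x 3 mm, fixed, in one compartment of the grey caddy. Origin: centre of its underside, 4 mm above the worktop, at the compartment's centre; top 7 mm above the worktop. y runs along the row of compartments, x across. Which compartment has which colour varies. Caddy walls are 5 mm thick; caddy 341 x 81 mm in all.
- pad_blue: Blue square floor pad, 67 x 67 x 3 mm, fixed, in one compartment of the grey caddy. Origin: centre of its underside, 4 mm above the worktop, at the compartment's centre; top 7 mm above the worktop. y runs along the row of compartments, x across.
- pad_white: White square floor pad, 67 x 67 x 3 mm, fixed, in one compartment of the grey caddy. Origin: centre of its underside, 4 mm above the worktop, at the compartment's centre; top 7 mm above the worktop. y runs along the row of compartments, x across.
There are look-alikes about, which are no part of the job. Several things look just like the pad_white: the one meant starts nearest to the robot's base. There is more than one size of the pad_red; the one meant has the size given above.

How it is judged:
At the end, for the whole second after the job is handed in: Each bottle and the white-capped vial stands upright (0.1 rad) and at rest on the pad of its cap colour, in its compartment (centre within 17 mm of the pad's along each side; vial 28 mm). The black-capped vial and large bottle stand upright within 20 mm of their starts (x of red_bottle in the frame of pad_red between -0.017 and 0.017 m and y of red_bottle in the frame of pad_red between -0.017 and 0.017 m and z of red_bottle in the frame of pad_red between 0 and 0.007 m and angle between each of red_bottle, green_bottle, blue_bottle, white_vial, black_vial, large_bottle's own z axis and vertical below 0.1 rad and linear speed of each of red_bottle, green_bottle, blue_bottle, white_vial below 0.02 m/s and angular speed of each of red_bottle, green_bottle, blue_bottle, white_vial below 0.3 rad/s and x of green_bottle in the frame of pad_green between -0.017 and 0.017 m and y of green_bottle in the frame of pad_green between -0.017 and 0.017 m and z of green_bottle in the frame of pad_green between 0 and 0.007 m and x of blue_bottle in the frame of pad_blue between -0.017 and 0.017 m and y of blue_bottle in the frame of pad_blue between -0.017 and 0.017 m and z of blue_bottle in the frame of pad_blue between 0 and 0.007 m and x of white_vial in the frame of pad_white between -0.028 and 0.028 m and y of white_vial in the frame of pad_white between -0.028 and 0.028 m and z of white_vial in the frame of pad_white between 0 and 0.007 m and distance of each of black_vial, large_bottle from where it was at the start of the episode below 0.02 m); the robot touches nothing.
It fails at once if the black vial was moved from its place (distance of black_vial from where it was at the start of the episode above 0.03 m).
It fails at once if the large bottle was moved from its place (distance of large_bottle from where it was at the start of the episode above 0.03 m).
It fails at once if a bottle or vial to be packed was tipped over (angle between any of red_bottle, green_bottle, blue_bottle, white_vial's own z axis and vertical above 0.6 rad).
It fails at once if a bottle or vial to be packed was dropped (fell free by more than about 30 mm) ((linear speed of red_bottle above 0.75 m/s and contact force between red_bottle and the fingers below 0.05 N) or (linear speed of green_bottle above 0.75 m/s and contact force between green_bottle and the fingers below 0.05 N) or (linear speed of blue_bottle above 0.75 m/s and contact force between blue_bottle and the fingers below 0.05 N) or (linear speed of white_vial above 0.75 m/s and contact force between white_vial and the fingers below 0.05 N)).
It also fails if it takes over 120 s, if anything falls off the work surface, if the arm or the gripper's body presses on something with over 40 N, if the wrist force passes 120 N, or if a joint passes its speed limit or range.

## Working session

There is one attempt and no reset: what is moved stays moved. The work goes in short steps, Python scripts to look and compute and a tool call to move; the robot and the scene stay as the last step left them, time stands still between calls to the robot, and variables do not carry over. Pictures are saved under pics/ and viewed, at most 14 in all, crops included, and the job is handed in when it is done.

Besides the shell and the picture viewer there is one more tool, called after "Call:" as name(argument=value, ...) on one line, values as JSON. jog_arm: Moves the arm, as the interface text tells. Its arguments: {"type":"object","properties":{"increments":{"type":"string"}},"required":["increments"]}

```bash
mkdir -p pics
python3 - <<'E'
from plant import manip
import cv2,numpy as np
for n in("side","top"):
    cv2.imwrite(f"pics/{n}0.png",manip.snapshot(n))
    p=manip.camera_params(n);print(n,p["fx"],p["fy"],p["cx"],p["cy"],np.round(p["T"],4).tolist())
o=manip.get_obs();print(o["clock"],o["tcp_pos"],o["tool_rot"],o["width"])
E
```

```text
side 410.79600568804204 410.79600568804204 274.6861568376852 208.3543000181767 [[-0.8927, -0.3067, 0.3302, 0.1353], [-0.4504, 0.583, -0.6762, 0.8539], [0.0148, -0.7524, -0.6586, 0.8077], [0.0, 0.0, 0.0, 1.0]]
top 482.9484099434118 482.9484099434118 277.5941501638411 211.73478609269503 [[-0.0126, -0.9948, 0.1011, 0.3753], [-0.9999, 0.0122, -0.0049, 0.0757], [0.0036, -0.1011, -0.9949, 1.5203], [0.0, 0.0, 0.0, 1.0]]
0.1 [ 0.28060902 -0.55825447  0.40392208] [-6.55338901e-04  9.72998042e-01  2.30812346e-01 -2.02448992e-04] 0.0878784836179561
```

View pics/side0.png

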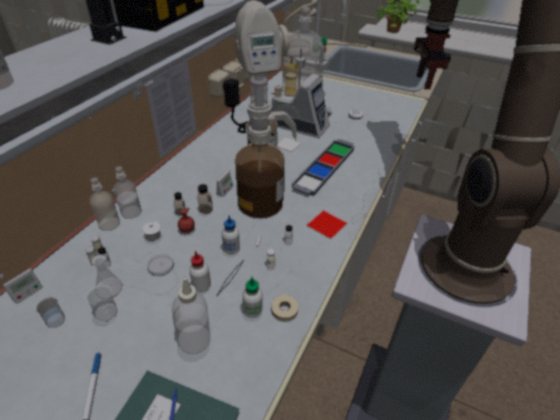

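View pics/top0.png

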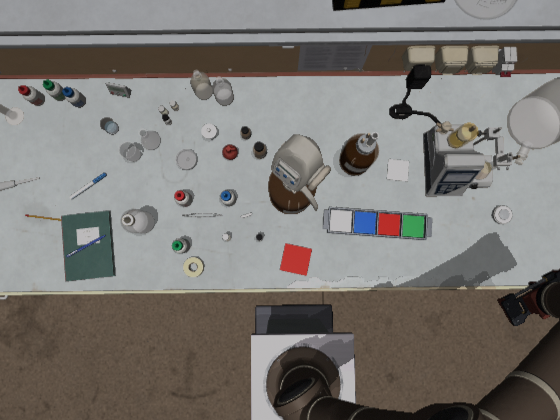

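```bash
cat > h.py <<'E'
from plant import manip
import cv2,numpy as np
def world(n,u,v,z):
    p=manip.camera_params(n);T=np.array(p["T"])
    d=T[:3,:3]@[(u-p["cx"])/p["fx"],(v-p["cy"])/p["fy"],1]
    return T[:3,3]+d*(z-T[2,3])/d[2]
def pix(n,P):
    p=manip.camera_params(n);T=np.array(p["T"]);q=T[:3,:3].T@(np.array(P)-T[:3,3])
    return np.round([p["cx"]+p["fx"]*q[0]/q[2],p["cy"]+p["fy"]*q[1]/q[2]],1)
def blobs(im,c,roi,amin=8):
    x0,y0,x1,y1=roi;h=cv2.cvtColor(im[y0:y1,x0:x1],cv2.COLOR_BGR2HSV)
    H,S,V=cv2.split(h);r={"r":(H<8)|(H>172),"g":(H>50)&(H<85),"b":(H>95)&(H<125)}
    m=(S<45)&(V>190) if c=="w" else r[c]&(S>140)&(V>60)
    n,l,s,ce=cv2.connectedComponentsWithStats(m.astype(np.uint8))
    return [(np.round(ce[i]+[x0,y0],1).tolist(),int(s[i,4]),(s[i,:4]+[x0,y0,0,0]).tolist()) for i in range(1,n) if s[i,4]>=amin]
E
python3 - <<'E'
from h import *
t=cv2.imread("pics/top0.png");s=cv2.imread("pics/side0.png")
for c in "rgbw":
    print("pad",c,[(b,np.round(world("top",*b[0],.007),3)) for b in blobs(t,c,(322,200,435,245),100)])
    if c!="w":
        print("cap top",c,[(b,np.round(world("top",*b[0],.1),3)) for b in blobs(t,c,(165,180,250,262))])
        print("cap side",c,[(b,np.round(world("side",*b[0],.1),3)) for b in blobs(s,c,(185,205,275,305))])
a=cv2.resize(t[180:275,115:275],None,fx=4.8,fy=4.8,interpolation=cv2.INTER_CUBIC);cv2.imwrite("pics/c1.png",a)
E
```

```text
pad r [(([388.5, 224.1], 449, [378, 213, 22, 23]), array([ 0.486, -0.28 ,  0.007]))]
cap top r [(([179.1, 195.2], 69, [175, 191, 10, 10]), array([0.572, 0.36 , 0.1  ]))]
cap side r [(([188.0, 223.1], 87, [185, 216, 8, 14]), array([0.657, 0.278, 0.1  ])), (([197.0, 260.1], 102, [192, 254, 11, 13]), array([0.566, 0.369, 0.1  ]))]
pad g [(([412.9, 226.0], 412, [403, 216, 21, 22]), array([ 0.479, -0.356,  0.007]))]
cap top g [(([176.7, 245.2], 64, [172, 241, 10, 9]), array([0.425, 0.366, 0.1  ]))]
cap side g [(([251.9, 285.1], 100, [247, 279, 11, 12]), array([0.421, 0.374, 0.1  ]))]
pad b [(([364.4, 222.3], 451, [354, 211, 22, 23]), array([ 0.492, -0.204,  0.007]))]
cap top b [(([225.6, 195.5], 69, [221, 191, 10, 10]), array([0.57 , 0.222, 0.1  ]))]
cap side b [(([229.2, 223.5], 67, [225, 219, 10, 9]), array([0.565, 0.232, 0.1  ]))]
pad w []
```

View pics/c1.png

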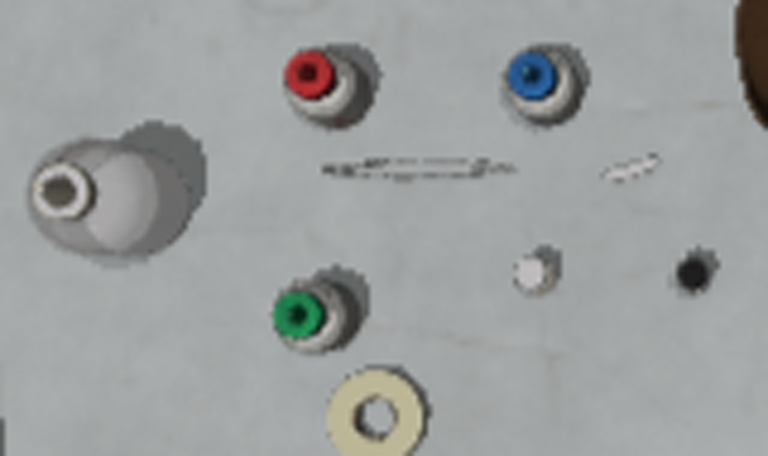

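Run:
```python
from h import *
t=cv2.imread("pics/top0.png")
for n,u,v,z in [("white",225.6,236.7,.056),("black",259.6,236.9,.056),("large",127.9,219.6,.21),("padw",341,221.5,.007),("otherw",398,170,.007)]:
    print(n,np.round(world("top",u,v,z),3))
print(pix("side",[.57,.36,.124]),pix("side",[.425,.366,.124]))
a=cv2.resize(t[150:280,270:445],None,fx=4.5,fy=4.5,interpolation=cv2.INTER_CUBIC);cv2.imwrite("pics/c2.png",a)
```

```text
white [0.45  0.227 0.056]
black [0.448 0.124 0.056]
large [0.492 0.477 0.21 ]
padw [ 0.496 -0.131  0.007]
otherw [ 0.658 -0.316  0.007]
[196.8 249.6] [251.7 274.5]
```

View pics/c2.png

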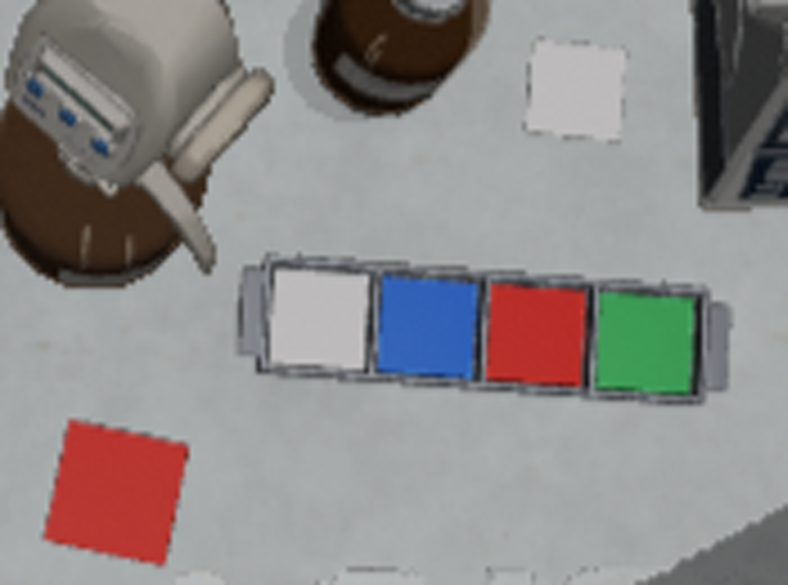

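The white pads are at (341,221) in the caddy, about 0.51 m from the base, and a loose look-alike at (398,170), about 0.73 m away. The caddy one is nearest, so it is the one meant. The red pads are at (388,224) in the caddy, about 70 mm, and a larger one at (296,260). The caddy one has the given size. The loose items are red (179,195), green (177,245), blue (226,195) and white vial (226,237). Black vial (260,237) and large bottle (135,220) stay where they are.

Call:
jog_arm(increments="0 0 0 0 -0.13; 0 0 0 0 -0.13; 0 0 0 0 -0.13; 0 0 0 0 -0.13; 0 0 0 0 -0.13; 0 0 0 0 -0.13; 0 0 0 0 -0.13; 0 0 0 0 -0.11; 0 0 0.01 0 0; 0 0 0 0 0")

```text
clock: 1.1
tcp_pos: [0.2922, -0.559, 0.4043]
tool_rot: [0.0, 0.737, 0.676, 0.001]
force: [-0.2, 0.5, -0.8]
width: 0.0877
grasp_force: 0.0
```

```bash
cat >> h.py <<'E'
from scipy.spatial.transform import Rotation as R
def go(*targets):
    """grasp-point targets in sequence -> shifts in tool axes"""
    o=manip.get_obs();w,x,y,z=o["tool_rot"];M=R.from_quat([x,y,z,w]).as_matrix()
    g=o["tcp_pos"]+M@[0,0,.163]
    print("t",round(o["clock"],2),"grasp",np.round(g,4),"yaw",round(np.arctan2(M[1,0],M[0,0]),4),"tilt",round(np.arccos(-M[2,2]),4),"w",round(o["width"],4),"gf",np.round(o["grasp_force"],1),"F",np.round(o["force"],1))
    for t in targets:
        t=np.array(t,float);print("  ->",t,"shift",np.round(M.T@(t-g),4));g=t
E
python3 -c "
from h import *
go([.37,-.2,.245],[.37,.366,.245],[.425,.366,.2],[.425,.366,.07])"
```

```text
t 1.1 grasp [ 0.2923 -0.5588  0.2413] yaw 1.4839 tilt 0.0012 w 0.0877 gf 0.0 F [-0.2  0.5 -0.8]
  -> [ 0.37  -0.2    0.245] shift [ 0.3642  0.0463 -0.0033]
  -> [0.37  0.366 0.245] shift [ 5.639e-01 -4.910e-02  4.000e-04]
  -> [0.425 0.366 0.2  ] shift [0.0047 0.0548 0.045 ]
  -> [0.425 0.366 0.07 ] shift [-1.0e-04 -1.0e-04  1.3e-01]
```

Call:
jog_arm(increments="0 0.02 0.006 0 0; 0 0.036 0.005 0 0; 0 0.04 0.005 0 0; 0 0.04 0.005 0 0; 0 0.04 0.005 0 0; 0 0.04 0.005 0 0; 0 0.04 0.005 0 0; 0 0.04 0.005 0 0; 0 0.04 0.005 0 0; 0 0.04 -0.004 0 0; 0 0.04 -0.004 0 0; 0 0.04 -0.004 0 0; 0 0.04 -0.004 0 0; 0 0.04 -0.004 0 0; 0 0.04 -0.004 0 0; 0 0.04 -0.004 0 0; 0 0.04 -0.004 0 0")

```text
clock: 2.8
tcp_pos: [0.3598, 0.0951, 0.405]
tool_rot: [0.0, 0.737, 0.675, 0.0]
force: [0.9, -0.0, -0.5]
width: 0.0874
grasp_force: 0.0
```

```bash
python3 -c "
from h import *
go([.425,.366,.2],[.425,.366,.07])"
```

```text
t 2.8 grasp [0.36  0.095 0.242] yaw 1.4829 tilt 0.0011 w 0.0874 gf 0.0 F [ 0.9 -0.  -0.5]
  -> [0.425 0.366 0.2  ] shift [0.2756 0.0409 0.042 ]
  -> [0.425 0.366 0.07 ] shift [ 0.0e+00 -1.0e-04  1.3e-01]
```

Call:
jog_arm(increments="0 0.03 0.004 0 0; 0 0.035 0.005 0 0; 0 0.035 0.005 0 0; 0 0.035 0.005 0 0; 0 0.035 0.005 0 0; 0 0.035 0.005 0 0.005; 0 0.035 0.006 0.01 0.002; 0 0.025 0.006 0.02 0; 0 0.01 0 0.012 0; 0 0 0 0 0; 0 0 0 0 0")

```text
clock: 3.9
tcp_pos: [0.4246, 0.3631, 0.3626]
tool_rot: [0.0, 0.739, 0.674, -0.001]
force: [-0.3, -0.2, 1.0]
width: 0.0878
grasp_force: 0.0
```

Run:
```python
from h import *
go([.425,.366,.2],[.425,.366,.07])
t=manip.snapshot("top");s=manip.snapshot("side")
a=cv2.resize(t[150:290,100:300],None,fx=2,fy=2,interpolation=2);b=cv2.resize(s[200:340,150:350],None,fx=2,fy=2,interpolation=2)
cv2.imwrite("pics/p1.png",np.hstack([a,b]))
```

```text
t 3.9 grasp [0.4245 0.3629 0.1996] yaw 1.4783 tilt 0.0012 w 0.0878 gf 0.0 F [-0.3 -0.2  1. ]
  -> [0.425 0.366 0.2  ] shift [ 0.0031  0.0003 -0.0004]
  -> [0.425 0.366 0.07 ] shift [1.0e-04 1.0e-04 1.3e-01]
```

View pics/p1.png

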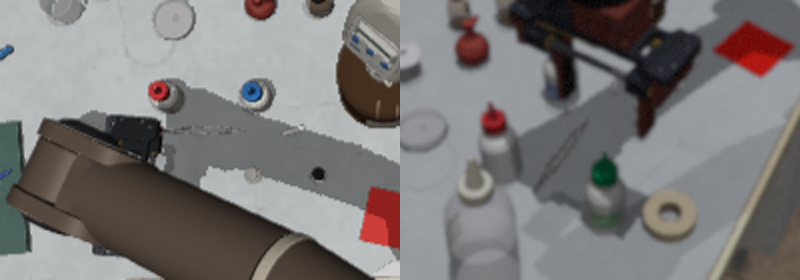

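The green bottle at side-crop (605,190) lies midway between the fingers at (565,80) and (645,125), with the neighbours clear. I'll descend and grip.

Call:
jog_arm(increments="0 0.003 0 0.02 -0.007; 0 0 0 0.03 0; 0 0 0 0.03 0; 0 0 0 0.03 0; 0 0 0 0.015 0; 0 0 0 0.004 0; 0 0 0 0 0; 0.25 0 0 0 0; 0.4 0 0 0 0; 0.5 0 0 0 0; 0.6 0 0 0 0; 0.7 0 0 0 0; 0.8 0 0 0 0; 0.8 0 0 0 0")

```text
clock: 5.4
tcp_pos: [0.4252, 0.3666, 0.2337]
tool_rot: [-0.0, 0.736, 0.676, 0.0]
force: [0.3, 1.2, 1.4]
width: 0.0439
grasp_force: 30.0
```

Run:
```python
from h import *
go([.425,.366,.24],[.38,.366,.24],[.38,-.356,.24],[.479,-.356,.24],[.479,-.356,.08])
```

```text
t 5.4 grasp [0.4252 0.3667 0.0707] yaw 1.4859 tilt 0.0001 w 0.0439 gf 30.0 F [0.3 1.2 1.4]
  -> [0.425 0.366 0.24 ] shift [-7.000e-04 -1.000e-04 -1.693e-01]
  -> [0.38  0.366 0.24 ] shift [-0.0038 -0.0448 -0.    ]
  -> [ 0.38  -0.356  0.24 ] shift [-7.194e-01  6.130e-02 -1.000e-04]
  -> [ 0.479 -0.356  0.24 ] shift [0.0084 0.0986 0.    ]
  -> [ 0.479 -0.356  0.08 ] shift [-0.   -0.    0.16]
```

Call:
jog_arm(increments="0.8 0 0 -0.015 0; 0.8 0 0 -0.03 0; 0.8 0 0 -0.035 0; 0.8 0 0 -0.035 0; 0.8 -0.01 -0.01 -0.03 0; 0.8 -0.02 -0.017 -0.022 0; 0.8 -0.03 -0.017 0 0; 0.8 -0.035 0.001 0 0; 0.8 -0.035 0.003 0 0; 0.8 -0.035 0.003 0 0; 0.8 -0.035 0.003 0 0; 0.8 -0.035 0.003 0 0; 0.8 -0.035 0.003 0 0; 0.8 -0.035 0.003 0 0; 0.8 -0.035 0.003 0 0; 0.8 -0.035 0.003 0 0; 0.8 -0.035 0.003 0 0; 0.8 -0.035 0.003 0 0; 0.8 -0.035 0.003 0 0; 0.8 -0.03 0.003 0 0")

```text
clock: 7.4
tcp_pos: [0.3745, -0.1422, 0.4015]
tool_rot: [0.0, 0.737, 0.676, 0.0]
force: [0.0, 0.8, -1.1]
width: 0.0436
grasp_force: 30.0
```

Run:
```python
from h import *
go([.479,-.356,.24],[.479,-.356,.08])
```

```text
t 7.4 grasp [ 0.3746 -0.1423  0.2385] yaw 1.4858 tilt 0.0009 w 0.0436 gf 30.0 F [ 0.   0.8 -1.1]
  -> [ 0.479 -0.356  0.24 ] shift [-0.204   0.1222 -0.0013]
  -> [ 0.479 -0.356  0.08 ] shift [ 1.0e-04 -1.0e-04  1.6e-01]
```

Call:
jog_arm(increments="0.8 -0.035 0.012 0 0; 0.8 -0.035 0.015 0 0; 0.8 -0.035 0.02 0 0; 0.8 -0.035 0.02 0 0; 0.8 -0.03 0.02 0 0; 0.8 -0.02 0.02 0.02 0; 0.8 -0.01 0.012 0.03 0; 0.8 -0.004 0.003 0.03 0; 0.8 0 0 0.025 0; 0.8 0 0 0 0; 0.8 0 0 0 0")

```text
clock: 8.5
tcp_pos: [0.4794, -0.3544, 0.2965]
tool_rot: [-0.0, 0.736, 0.677, 0.0]
force: [-0.1, -0.5, -0.8]
width: 0.0437
grasp_force: 30.0
```

Run:
```python
from h import *
go([.479,-.356,.079])
t=manip.snapshot("top");s=manip.snapshot("side")
print(blobs(s,"g",(300,120,380,230)), pix("side",[.479,-.356,.007]),pix("side",[.479,-.356,.185]))
a=cv2.resize(t[170:270,310:450],None,fx=3,fy=3,interpolation=2);b=cv2.resize(s[110:210,280:380],None,fx=3,fy=3,interpolation=2)
cv2.imwrite("pics/p2.png",np.hstack([a,b]))
```

```text
t 8.5 grasp [ 0.4794 -0.3543  0.1335] yaw 1.4863 tilt 0.0007 w 0.0437 gf 30.0 F [-0.1 -0.5 -0.8]
  -> [ 0.479 -0.356  0.079] shift [-0.0018 -0.0003  0.0545]
[([340.3, 148.1], 75, [333, 144, 17, 9])] [338.4 149.7] [344.8 103.5]
```

View pics/p2.png

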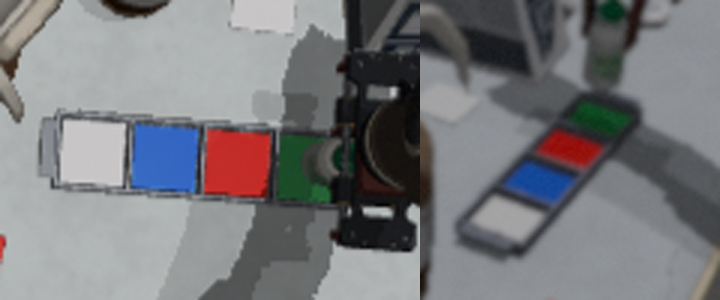

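The green bottle hangs upright above the green pad: its base is at side pixel (341,138) and its shoulder at top pixel (417,223). I'll check the numbers against the expected projections.

Run:
```python
from h import *
for z in (.063,.138,.16,.187): print(z,pix("side",[.479,-.354,z]),pix("top",[.479,-.354,z]))
```

```text
0.063 [340.1 136.3] [417.3 224.6]
0.138 [342.8 116.8] [424.9 222.7]
0.16 [343.6 110.8] [427.3 222. ]
0.187 [344.6 103.2] [430.3 221.3]
```

Call:
jog_arm(increments="0.8 -0.002 0 0.02 0; 0.8 0 0 0.02 0; 0.8 0 0 0.01 0; 0.8 0 0 0.004 0; 0.8 0 0 0.001 0; 0.8 0 0 0 0; 0.8 0 0 0 0")

```text
clock: 9.3
tcp_pos: [0.4793, -0.3567, 0.2416]
tool_rot: [0.001, 0.737, 0.676, 0.0]
force: [-0.3, 0.6, -1.3]
width: 0.0438
grasp_force: 30.0
```

Run:
```python
from h import *
go([.479,-.356,.078])
```

```text
t 9.3 grasp [ 0.4795 -0.3569  0.0786] yaw 1.4858 tilt 0.0014 w 0.0438 gf 30.0 F [-0.3  0.6 -1.3]
  -> [ 0.479 -0.356  0.078] shift [ 0.0008 -0.0006  0.0006]
```

Call:
jog_arm(increments="0.8 0 0 0.001 0; 0.6 0 0 0 0; 0.45 0 0 0 0; 0.3 0 0 0 0; 0.1 0 0 0 0; 0 0 0 0 0; 0 0 0 0 0; 0 0 0 -0.02 0; 0 0 0 -0.035 0; 0 0 0 -0.035 0; 0 0 -0.01 -0.035 0; 0 0.02 -0.015 -0.035 0; 0 0.035 -0.02 0 0; 0 0.035 -0.02 0 0; 0 0.04 -0.015 0 0; 0 0.04 -0.01 0 0; 0 0.04 -0.01 0 0; 0 0.04 -0.004 0 0; 0 0.04 -0.004 0 0; 0 0.04 -0.004 0 0")

```text
clock: 11.3
tcp_pos: [0.3949, -0.0167, 0.3999]
tool_rot: [0.001, 0.737, 0.676, 0.0]
force: [0.9, 0.1, 0.8]
width: 0.0882
grasp_force: 0.0
```

Run:
```python
from h import *
go([.375,.15,.24],[.57,.362,.2],[.57,.362,.07])
s=manip.snapshot("side");t=manip.snapshot("top")
print(blobs(s,"g",(300,100,380,200)), pix("side",[.479,-.356,.115]),pix("top",[.479,-.356,.106]),blobs(t,"g",(395,200,435,245)))
a=cv2.resize(s[90:210,270:400],None,fx=3,fy=3,interpolation=2)
b=cv2.resize(t[180:300,310:440],None,fx=3,fy=3,interpolation=2)
cv2.imwrite("pics/p3.png",np.hstack([b,a]))
```

```text
t 11.3 grasp [ 0.3951 -0.0168  0.2369] yaw 1.4856 tilt 0.0011 w 0.0882 gf 0.0 F [0.9 0.1 0.8]
  -> [0.375 0.15  0.24 ] shift [ 0.1645 -0.0342 -0.0032]
  -> [0.57  0.362 0.2  ] shift [0.2279 0.1762 0.04  ]
  -> [0.57  0.362 0.07 ] shift [ 1.0e-04 -1.0e-04  1.3e-01]
[([346.7, 150.0], 17, [344, 148, 6, 6])] [342.1 122.6] [422.3 223.5] [([409.5, 228.3], 160, [403, 216, 20, 22]), ([421.9, 223.7], 67, [418, 219, 9, 10])]
```

View pics/p3.png

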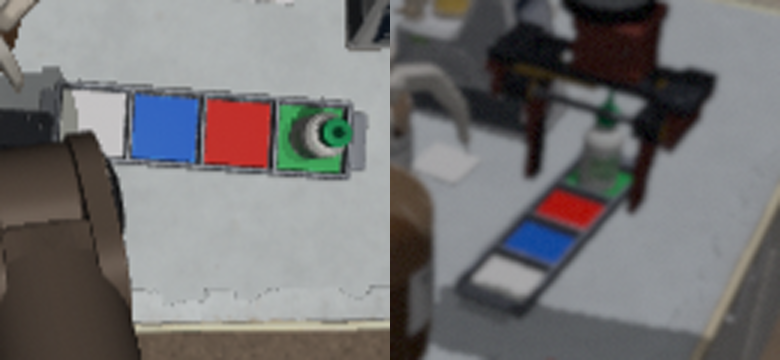

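The green bottle stands upright, with its cap within 1 px of where it should be over the pad centre (top pixel (421.9,223.7)). Next is the red bottle.

Call:
jog_arm(increments="0 0.03 -0.008 0 0; 0 0.04 -0.008 0 0; 0 0.04 -0.006 0 0; 0 0.04 0 0 0; 0 0.04 0.004 0 0; 0 0.04 0.015 0 0; 0 0.04 0.025 0 0; 0 0.035 0.03 0 0; 0 0.03 0.03 0 0; 0 0.025 0.03 0.01 0; 0 0.02 0.02 0.017 0; 0 0.012 0.01 0.01 0; 0 0 0 0 0; 0 0 0 0 0")

```text
clock: 12.8
tcp_pos: [0.5701, 0.3598, 0.3621]
tool_rot: [-0.0, 0.737, 0.676, -0.001]
force: [-0.8, 0.1, 0.1]
width: 0.0874
grasp_force: 0.0
```

Run:
```python
from h import *
go([.571,.362,.2],[.571,.362,.07])
```

```text
t 12.8 grasp [0.5699 0.3596 0.1991] yaw 1.4858 tilt 0.0014 w 0.0874 gf 0.0 F [-0.8  0.1  0.1]
  -> [0.571 0.362 0.2  ] shift [ 0.0024  0.0009 -0.0009]
  -> [0.571 0.362 0.07 ] shift [1.0e-04 2.0e-04 1.3e-01]
```

Call:
jog_arm(increments="0 0.002 0.001 0.02 0; 0 0 0 0.03 0; 0 0 0 0.03 0; 0 0 0 0.03 0; 0 0 0 0.014 0; 0 0 0 0.004 0; 0 0 0 0 0; 0.25 0 0 0 0; 0.4 0 0 0 0; 0.5 0 0 0 0; 0.6 0 0 0 0; 0.7 0 0 0 0; 0.8 0 0 0 0; 0.8 0 0 0 0")

```text
clock: 14.2
tcp_pos: [0.5715, 0.3621, 0.2347]
tool_rot: [0.0, 0.737, 0.676, 0.0]
force: [0.6, 0.4, 1.0]
width: 0.0441
grasp_force: 30.0
```

Run:
```python
from h import *
go([.571,.362,.24],[.37,.25,.24],[.37,-.14,.24],[.486,-.280,.24],[.486,-.280,.08])
```

```text
t 14.2 grasp [0.5715 0.3621 0.0717] yaw 1.4857 tilt 0.0002 w 0.0441 gf 30.0 F [0.6 0.4 1. ]
  -> [0.571 0.362 0.24 ] shift [-0.0002 -0.0004 -0.1683]
  -> [0.37 0.25 0.24] shift [-0.1287 -0.1908 -0.    ]
  -> [ 0.37 -0.14  0.24] shift [-0.3886  0.0331  0.    ]
  -> [ 0.486 -0.28   0.24 ] shift [-0.1296  0.1275  0.    ]
  -> [ 0.486 -0.28   0.08 ] shift [-0.   -0.    0.16]
```

Call:
jog_arm(increments="0.8 0 0 -0.015 0; 0.8 0 0 -0.03 0; 0.8 0 0 -0.035 0; 0.8 0 0 -0.035 0; 0.8 0 0 -0.035 0; 0.8 -0.01 -0.02 -0.018 0; 0.8 -0.02 -0.03 0 0; 0.8 -0.02 -0.035 0 0; 0.8 -0.02 -0.035 0 0; 0.8 -0.025 -0.035 0 0; 0.8 -0.035 -0.03 0 0; 0.8 -0.04 -0.005 0 0; 0.8 -0.04 0.003 0 0; 0.8 -0.04 0.003 0 0; 0.8 -0.04 0.003 0 0; 0.8 -0.04 0.003 0 0; 0.8 -0.04 0.003 0 0; 0.8 -0.04 0.003 0 0; 0.8 -0.04 0.003 0 0; 0.8 -0.04 0.004 0 0")

```text
clock: 16.2
tcp_pos: [0.3649, -0.1131, 0.4037]
tool_rot: [0.001, 0.736, 0.677, 0.0]
force: [1.6, 0.7, -2.0]
width: 0.0438
grasp_force: 30.0
```

Run:
```python
from h import *
go([.37,-.14,.24],[.486,-.280,.24],[.486,-.280,.08])
```

```text
t 16.2 grasp [ 0.3651 -0.1133  0.2407] yaw 1.4867 tilt 0.0018 w 0.0438 gf 30.0 F [ 1.6  0.7 -2. ]
  -> [ 0.37 -0.14  0.24] shift [-0.0262  0.0072  0.0007]
  -> [ 0.486 -0.28   0.24 ] shift [-0.1298  0.1274  0.0003]
  -> [ 0.486 -0.28   0.08 ] shift [ 0.0002 -0.0002  0.16  ]
```

Call:
jog_arm(increments="0.8 -0.035 0.012 0 0; 0.8 -0.035 0.02 0 0; 0.8 -0.03 0.025 0 0; 0.8 -0.025 0.025 0 0; 0.8 -0.018 0.025 0 0; 0.8 -0.01 0.018 0 0; 0.8 -0.003 0.009 0.02 0; 0.8 0 0 0.03 0; 0.8 0 0 0.03 0; 0.8 0 0 0.03 0; 0.8 0 0 0.025 0; 0.8 0 0 0.015 0; 0.8 0 0 0 0; 0.8 0 0 0 0")

```text
clock: 17.6
tcp_pos: [0.4861, -0.2788, 0.2536]
tool_rot: [0.0, 0.736, 0.677, 0.0]
force: [0.8, 0.2, -0.4]
width: 0.0439
grasp_force: 30.0
```

Run:
```python
from h import *
go([.486,-.280,.0787])
s=manip.snapshot("side");t=manip.snapshot("top")
print(pix("side",[.486,-.28,.019]),pix("top",[.479,-.356,.106]),blobs(t,"g",(395,200,435,245)))
```

```text
t 17.6 grasp [ 0.4862 -0.2789  0.0906] yaw 1.4861 tilt 0.0009 w 0.0439 gf 30.0 F [ 0.8  0.2 -0.4]
  -> [ 0.486  -0.28    0.0787] shift [-0.0012 -0.0001  0.0119]
[329.2 157. ] [422.3 223.5] []
```

Call:
jog_arm(increments="0.8 -0.001 0 0.007 0; 0.8 0 0 0.004 0; 0.8 0 0 0.001 0; 0.8 0 0 0 0; 0.6 0 0 0 0; 0.45 0 0 0 0; 0.3 0 0 0 0; 0.1 0 0 0 0; 0 0 0 0 0; 0 0 0 0 0; 0 0 0 -0.02 0; 0 0 0 -0.035 0; 0 0 0 -0.035 0; 0 0 -0.01 -0.035 0; 0 0.015 -0.02 -0.035 0; 0 0.025 -0.025 0 0; 0 0.03 -0.025 0 0; 0 0.035 -0.02 0 0; 0 0.04 -0.015 0 0; 0 0.04 -0.01 0 0")

```text
clock: 19.7
tcp_pos: [0.3754, -0.0836, 0.4007]
tool_rot: [0.0, 0.737, 0.676, -0.0]
force: [0.5, 0.9, 0.2]
width: 0.0878
grasp_force: 0.0
```

Run:
```python
from h import *
go([.37,.2,.24],[.571,.223,.24],[.571,.223,.07])
t=manip.snapshot("top")
print(pix("top",[.486,-.28,.106]),pix("top",[.479,-.356,.106]))
for c in "rg": print(blobs(t,c,(370,200,435,245)))
cv2.imwrite("pics/p4.png",cv2.resize(t[130:300,100:450],None,fx=2.2,fy=2.2,interpolation=2))
```

```text
t 19.7 grasp [ 0.3754 -0.0838  0.2377] yaw 1.4847 tilt 0.001 w 0.0878 gf 0.0 F [0.5 0.9 0.2]
  -> [0.37 0.2  0.24] shift [ 0.2823 -0.0298 -0.0026]
  -> [0.571 0.223 0.24 ] shift [ 0.0402  0.1983 -0.    ]
  -> [0.571 0.223 0.07 ] shift [ 0.0002 -0.      0.17  ]
[396.3 221.5] [422.3 223.5]
[([388.4, 224.2], 291, [378, 213, 24, 23])]
[([409.5, 228.3], 160, [403, 216, 20, 22]), ([421.9, 223.7], 67, [418, 219, 9, 10])]
```

View pics/p4.png

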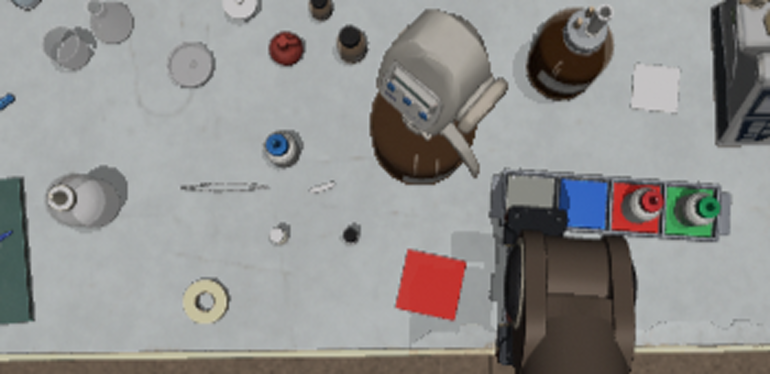

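Red stands upright: its cap is at (395.5,221.4) and (396.3,221.5) was expected. Green, the large bottle and the black vial are unmoved. Next is blue.

Call:
jog_arm(increments="0 0.03 -0.003 0 0; 0 0.04 -0.004 0 0; 0 0.04 -0.004 0 0; 0 0.04 -0.004 0 0; 0 0.04 -0.004 0 0; 0 0.04 -0.004 0 0; 0 0.035 -0.002 0 0; 0 0.025 0.008 0 0; 0 0.012 0.02 0 0; 0 0.01 0.03 0 0; 0 0.005 0.035 0 0; 0 0.003 0.035 0.01 0; 0 0.001 0.03 0.015 0; 0 0.001 0.02 0.01 0; 0 0 0.014 0 0; 0 0 0 0 0; 0 0 0 0 0")

```text
clock: 21.45
tcp_pos: [0.57, 0.2219, 0.3654]
tool_rot: [-0.0, 0.736, 0.677, -0.0]
force: [-0.4, -0.1, -0.1]
width: 0.0876
grasp_force: 0.0
```

Run:
```python
from h import *
go([.571,.223,.071])
```

```text
t 21.45 grasp [0.5699 0.222  0.2024] yaw 1.486 tilt 0.0008 w 0.0876 gf 0.0 F [-0.4 -0.1 -0.1]
  -> [0.571 0.223 0.071] shift [0.0011 0.0011 0.1314]
```

Call:
jog_arm(increments="0 0.001 0.001 0.02 0; 0 0 0 0.03 0; 0 0 0 0.03 0; 0 0 0 0.03 0; 0 0 0 0.017 0; 0 0 0 0.004 0; 0 0 0 0 0; 0.25 0 0 0 0; 0.4 0 0 0 0; 0.5 0 0 0 0; 0.6 0 0 0 0; 0.7 0 0 0 0; 0.8 0 0 0 0; 0.8 0 0 0 0")

```text
clock: 22.85
tcp_pos: [0.5715, 0.2227, 0.2348]
tool_rot: [0.0, 0.736, 0.676, 0.0]
force: [-1.7, -0.5, 1.4]
width: 0.0444
grasp_force: 30.0
```

Run:
```python
from h import *
go([.571,.223,.24],[.37,.223,.24],[.37,-.09,.24],[.492,-.204,.24],[.492,-.204,.08])
```

```text
t 22.85 grasp [0.5715 0.2227 0.0718] yaw 1.4859 tilt 0.0 w 0.0444 gf 30.0 F [-1.7 -0.5  1.4]
  -> [0.571 0.223 0.24 ] shift [ 0.0003 -0.0005 -0.1682]
  -> [0.37  0.223 0.24 ] shift [-0.0171 -0.2003 -0.    ]
  -> [ 0.37 -0.09  0.24] shift [-0.3119  0.0266  0.    ]
  -> [ 0.492 -0.204  0.24 ] shift [-0.1032  0.1312  0.    ]
  -> [ 0.492 -0.204  0.08 ] shift [-0.   -0.    0.16]
```

Call:
jog_arm(increments="0.8 0 0 -0.015 0; 0.8 0 0 -0.03 0; 0.8 0 0 -0.035 0; 0.8 0 0 -0.035 0; 0.8 0 0 -0.035 0; 0.8 -0.001 -0.02 -0.018 0; 0.8 -0.002 -0.03 0 0; 0.8 -0.003 -0.035 0 0; 0.8 -0.003 -0.035 0 0; 0.8 -0.004 -0.035 0 0; 0.8 -0.01 -0.03 0 0; 0.8 -0.025 -0.015 0 0; 0.8 -0.035 0.003 0 0; 0.8 -0.04 0.003 0 0; 0.8 -0.04 0.003 0 0; 0.8 -0.04 0.003 0 0; 0.8 -0.04 0.003 0 0; 0.8 -0.04 0.003 0 0; 0.8 -0.04 0.004 0 0; 0.8 -0.04 0.004 0 0")

```text
clock: 24.85
tcp_pos: [0.367, -0.1254, 0.4037]
tool_rot: [0.001, 0.736, 0.677, 0.0]
force: [0.3, 0.1, -0.4]
width: 0.0448
grasp_force: 30.0
```

Run:
```python
from h import *
go([.37,-.1,.24],[.492,-.204,.24],[.492,-.204,.08])
```

```text
t 24.85 grasp [ 0.3672 -0.1256  0.2407] yaw 1.4865 tilt 0.0018 w 0.0448 gf 30.0 F [ 0.3  0.1 -0.4]
  -> [ 0.37 -0.1   0.24] shift [0.0257 0.0007 0.0007]
  -> [ 0.492 -0.204  0.24 ] shift [-0.0934  0.1303  0.0003]
  -> [ 0.492 -0.204  0.08 ] shift [ 0.0002 -0.0002  0.16  ]
```

Remaining: -0.068, 0.131.

Call:
jog_arm(increments="0.8 -0.02 0.012 0 0; 0.8 -0.018 0.02 0 0; 0.8 -0.014 0.025 0 0; 0.8 -0.01 0.025 0 0; 0.8 -0.006 0.025 0 0; 0.8 0 0.016 0 0; 0.8 0 0.008 0.02 0; 0.8 0 0 0.03 0; 0.8 0 0 0.03 0; 0.8 0 0 0.03 0; 0.8 0 0 0.025 0; 0.8 0 0 0.015 0; 0.8 0 0 0 0; 0.8 0 0 0 0")

```text
clock: 26.25
tcp_pos: [0.4925, -0.2031, 0.2536]
tool_rot: [0.0, 0.736, 0.677, 0.0]
force: [0.8, -0.6, -0.8]
width: 0.0446
grasp_force: 30.0
```

Run:
```python
from h import *
go([.492,-.204,.0788])
```

```text
t 26.25 grasp [ 0.4927 -0.2031  0.0906] yaw 1.486 tilt 0.0009 w 0.0446 gf 30.0 F [ 0.8 -0.6 -0.8]
  -> [ 0.492  -0.204   0.0788] shift [-0.0009 -0.0006  0.0118]
```

Call:
jog_arm(increments="0.8 -0.001 0 0.007 0; 0.8 0 0 0.004 0; 0.8 0 0 0.001 0; 0.8 0 0 0 0; 0.6 0 0 0 0; 0.45 0 0 0 0; 0.3 0 0 0 0; 0.1 0 0 0 0; 0 0 0 0 0; 0 0 0 0 0; 0 0 0 -0.02 0; 0 0 0 -0.035 0; 0 0 0 -0.035 0; 0 0 -0.015 -0.035 0; 0 0 -0.025 -0.035 0; 0 0.005 -0.03 0 0; 0 0.015 -0.03 0 0; 0 0.03 -0.02 0 0; 0 0.04 -0.01 0 0; 0 0.04 -0.004 0 0")

```text
clock: 28.25
tcp_pos: [0.3683, -0.0622, 0.4007]
tool_rot: [0.001, 0.737, 0.676, -0.0]
force: [0.8, 0.5, 0.5]
width: 0.0875
grasp_force: 0.0
```

Run:
```python
from h import *
go([.37,.15,.24],[.449,.228,.14],[.449,.228,.035])
```

```text
t 28.25 grasp [ 0.3683 -0.0624  0.2377] yaw 1.4838 tilt 0.0014 w 0.0875 gf 0.0 F [0.8 0.5 0.5]
  -> [0.37 0.15 0.24] shift [ 0.2118 -0.0167 -0.0026]
  -> [0.449 0.228 0.14 ] shift [0.0847 0.0719 0.0999]
  -> [0.449 0.228 0.035] shift [ 1.00e-04 -0.00e+00  1.05e-01]
```

Call:
jog_arm(increments="0 0.03 -0.003 0 0; 0 0.04 -0.004 0 0; 0 0.04 -0.004 0 0; 0 0.04 -0.003 0 0; 0 0.04 0.002 0 0; 0 0.04 0.015 0 0; 0 0.035 0.02 0 0; 0 0.02 0.02 0.02 0; 0 0.011 0.012 0.03 0; 0 0 0 0.03 0; 0 0 0 0.016 0; 0 0 0 0 0; 0 0 0 0 0")

```text
clock: 29.55
tcp_pos: [0.4494, 0.2271, 0.3054]
tool_rot: [0.0, 0.736, 0.676, 0.0]
force: [0.5, 0.6, 0.7]
width: 0.0881
grasp_force: 0.0
```

Run:
```python
from h import *
go([.449,.228,.14],[.449,.228,.035])
t=manip.snapshot("top");s=manip.snapshot("side")
print("blue",pix("top",[.492,-.204,.106]),"vial cap side",pix("side",[.45,.227,.056]))
a=cv2.resize(t[180:260,320:440],None,fx=3.3,fy=3.3,interpolation=2);b=cv2.resize(s[195:275,215:335],None,fx=3.3,fy=3.3,interpolation=2)
cv2.imwrite("pics/p5.png",np.hstack([a,b]))
```

```text
t 29.55 grasp [0.4495 0.2272 0.1424] yaw 1.4859 tilt 0.0004 w 0.0881 gf 0.0 F [0.5 0.6 0.7]
  -> [0.449 0.228 0.14 ] shift [ 0.0008 -0.0006  0.0024]
  -> [0.449 0.228 0.035] shift [-0.    -0.     0.105]
blue [370.5 219.7] vial cap side [270.8 249.9]
```

View pics/p5.png

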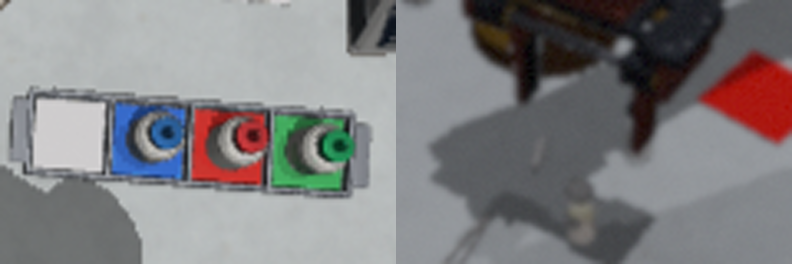

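All three bottles stand upright, with the blue cap at (370.3,220) against an expected (370.5,219.7). The white vial cap is at side pixel (270,251), as measured, so I'll descend.

Call:
jog_arm(increments="0 0.001 0 0.02 0; 0 0 0 0.03 0; 0 0 0 0.03 0; 0 0 0 0.018 0; 0 0 0 0.008 0; 0 0 0 0 0; 0.25 0 0 0 0; 0.4 0 0 0 0; 0.5 0 0 0 0; 0.6 0 0 0 0; 0.7 0 0 0 0; 0.8 0 0 0 0; 0.9 0 0 0 0; 0.9 0 0 0 0; 0.9 0 0 0 0")

```text
clock: 31.15
tcp_pos: [0.4495, 0.228, 0.1986]
tool_rot: [-0.0, 0.736, 0.676, -0.0]
force: [-0.0, -0.5, 0.3]
width: 0.0215
grasp_force: 30.0
```

Run:
```python
from h import *
go([.449,.228,.20],[.37,.228,.2],[.37,-.09,.2],[.498,-.129,.2],[.498,-.129,.045])
```

```text
t 31.15 grasp [0.4495 0.228  0.0356] yaw 1.4859 tilt 0.0001 w 0.0215 gf 30.0 F [-0.  -0.5  0.3]
  -> [0.449 0.228 0.2  ] shift [-1.000e-04 -5.000e-04 -1.644e-01]
  -> [0.37  0.228 0.2  ] shift [-0.0067 -0.0787  0.    ]
  -> [ 0.37 -0.09  0.2 ] shift [-0.3169  0.027   0.    ]
  -> [ 0.498 -0.129  0.2  ] shift [-0.028   0.1308 -0.    ]
  -> [ 0.498 -0.129  0.045] shift [0.    0.    0.155]
```

Call:
jog_arm(increments="0.9 0 0 -0.015 0; 0.9 0 0 -0.03 0; 0.9 0 0 -0.035 0; 0.9 0 0 -0.035 0; 0.9 -0.002 -0.015 -0.03 0; 0.9 -0.005 -0.025 -0.015 0; 0.9 -0.02 -0.025 0 0; 0.9 -0.03 -0.01 0 0; 0.9 -0.035 0.003 0 0; 0.9 -0.035 0.003 0 0; 0.9 -0.035 0.003 0 0; 0.9 -0.035 0.003 0 0; 0.9 -0.035 0.003 0 0; 0.9 -0.035 0.003 0 0; 0.9 -0.035 0.003 0 0; 0.9 -0.035 0.003 0 0; 0.9 -0.03 0.003 0 0; 0.9 -0.02 0.003 0 0; 0.9 0 0 0 0; 0.9 0 0 0 0")

```text
clock: 33.15
tcp_pos: [0.3718, -0.1532, 0.3591]
tool_rot: [0.0, 0.737, 0.676, 0.0]
force: [0.0, 0.2, -0.3]
width: 0.0216
grasp_force: 30.0
```

Run:
```python
from h import *
go([.498,-.131,.2],[.498,-.131,.055])
```

```text
t 33.15 grasp [ 0.3718 -0.1532  0.1961] yaw 1.4856 tilt 0.0004 w 0.0216 gf 30.0 F [ 0.   0.2 -0.3]
  -> [ 0.498 -0.131  0.2  ] shift [ 0.0328  0.1239 -0.0039]
  -> [ 0.498 -0.131  0.055] shift [-0.    -0.     0.145]
```

Call:
jog_arm(increments="0.9 0.003 0.012 0 0; 0.9 0.005 0.02 0 0; 0.9 0.006 0.025 0 0; 0.9 0.007 0.025 0 0; 0.9 0.006 0.022 0 0; 0.9 0.004 0.014 0 0; 0.9 0.002 0.006 0.015 0; 0.9 0 0 0.03 0; 0.9 0 0 0.03 0; 0.9 0 0 0.03 0; 0.9 0 0 0.025 0; 0.9 0 0 0.01 0; 0.9 0 0 0 0; 0.9 0 0 0 0")

```text
clock: 34.55
tcp_pos: [0.4983, -0.1312, 0.2193]
tool_rot: [0.0, 0.736, 0.677, 0.0]
force: [0.2, 0.8, 0.5]
width: 0.0214
grasp_force: 30.0
```

Run:
```python
from h import *
go([.498,-.131,.0426])
```

```text
t 34.55 grasp [ 0.4984 -0.1312  0.0563] yaw 1.4862 tilt 0.0005 w 0.0214 gf 30.0 F [0.2 0.8 0.5]
  -> [ 0.498  -0.131   0.0426] shift [ 0.0002 -0.0004  0.0137]
```

Call:
jog_arm(increments="0.9 0 0 0.007 0; 0.9 0 0 0.005 0; 0.9 0 0 0.0015 0; 0.9 0 0 0 0; 0.7 0 0 0 0; 0.6 0 0 0 0; 0.5 0 0 0 0; 0.5 0 0 0 0; 0.5 0 0 0 0; 0.5 0 0 -0.015 0; 0.5 0 0 -0.03 0; 0.5 0 0 -0.035 0; 0.5 0 0 -0.035 0; 0.5 0 -0.02 -0.035 0; 0.5 0 -0.03 -0.015 0; 0.5 0 -0.035 0 0; 0.5 0 -0.035 0 0; 0.5 0.01 -0.03 0 0; 0.5 0.03 0 0 0; 0.5 0.04 0 0 0")

```text
clock: 36.55
tcp_pos: [0.3546, -0.0389, 0.371]
tool_rot: [0.001, 0.738, 0.675, -0.001]
force: [1.5, -0.5, 0.2]
width: 0.0438
grasp_force: 0.0
```

Call:
jog_arm(increments="0.5 0.04 0 0 0; 0.5 0.04 0 0 0; 0.5 0.03 0 0 0; 0.5 0 0 0 0; 0.5 0 0 0 0")

```text
clock: 37.05
tcp_pos: [0.3646, 0.071, 0.3705]
tool_rot: [0.0, 0.736, 0.677, -0.0]
force: [0.6, 0.4, -0.4]
width: 0.044
grasp_force: 0.0
```

Run:
```python
from h import *
go()
t=manip.snapshot("top");s=manip.snapshot("side")
print("vial cap",pix("top",[.498,-.131,.063]),pix("side",[.498,-.131,.063]))
a=cv2.resize(t[150:290,110:440],None,fx=2.4,fy=2.4,interpolation=2)[:,:790];b=cv2.resize(s[100:220,260:390],None,fx=2,fy=2,interpolation=2)
c=np.zeros((a.shape[0]+240,790,3),np.uint8);c[:a.shape[0]]=a;c[a.shape[0]:,:260]=b
cv2.imwrite("pics/p6.png",c)
```

```text
t 37.05 grasp [0.3646 0.0709 0.2075] yaw 1.4882 tilt 0.0006 w 0.044 gf 0.0 F [ 0.6  0.4 -0.4]
vial cap [343.6 219.3] [309.7 168.1]
```

View pics/p6.png

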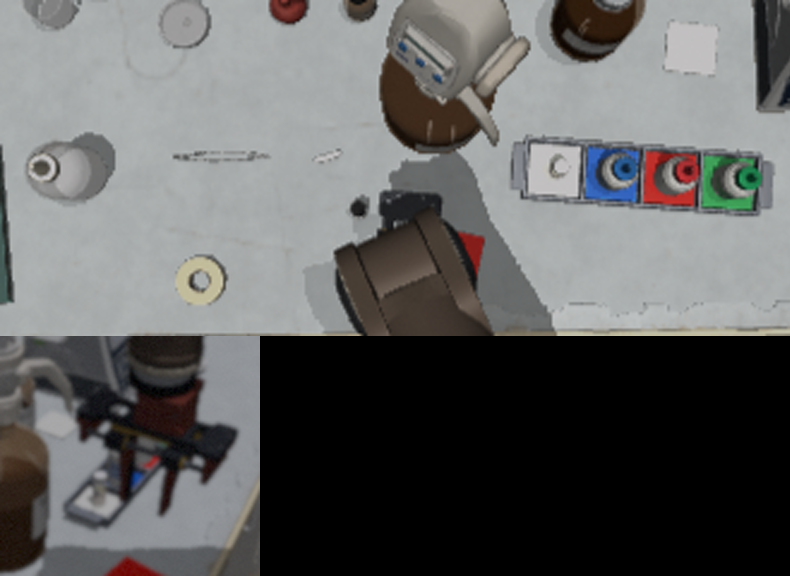

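The white vial's cap shows at top pixel (343,219), as expected, upright on the white pad. All three bottles are in place, the black vial and large bottle are unmoved, and the gripper is clear of everything.

```bash
python3 -c "
from plant import manip
print(manip.finish_job())"
```

```text
the job is handed in; nothing more can be done
None
```

I packed the caddy and handed the job in at about 37 s of robot time: the three bottles and the white-capped vial stand upright on their matching pads, and the black-capped vial and large bottle were not moved; no verdict came back.

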